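# Clamp a freshly bonded phone screen in its jig

### The job

One of the two yellow clamp jigs on the bench holds a phone with a freshly bonded screen. With the fingers alone, push that jig's raised cover over until it lies fully shut on the phone, then push the standing steel catch over until it lies flat across the edge of the cover. Do not touch the phone, do not lift the jig or shove it along the bench, and leave the empty jig and everything else as it is.

Things in the scene. Friction and masses are not known exactly. Their poses are not given: they have to be found in the camera images.
- jig: The yellow clamp jig that holds the phone. Bed 196 mm (own x) by 112 mm (own y), rim 23.5 mm high; origin: centre of its underside, on the bench, own z up. Loose, about 0.9 kg, rubber feet. Cover hinged along the long edge on the +y side, catch at the middle of the other long edge (-y side). Phone pocket 152 x 76 mm.
- lid (a joint): Angle of the phone jig's cover: 0 = shut, level over the bed (its stop); grows as it rises and leans back, 1.57 = upright; starts between 1.75 and 2.15 (leaning away from the bed). Stiff hinge: it stays at any angle where it is left and takes about 1 N at the free edge to move.
- latch (a joint): Angle of the phone jig's catch: 0 = folded over, level across the shut cover's edge (its stop); grows as it rises and leans out from the bed, 1.57 = upright; starts between 1.7 and 2.0. Stiff hinge: stays where it is left; about 1 N at its end moves it. It belongs on top of the shut cover; folded first, it blocks the cover.
- lid_edge (a point): Middle of the free edge of this jig's cover, mid-thickness. The cover is a yellow frame with a clear window, 170 mm along the hinge, 6 mm thick, this edge 116 mm from the hinge line; shut, its top is 30.5 mm above the bench.
- lid_hinge (a point): Middle of the cover's hinge line, which runs along the jig's own x: at y=+62.5 mm, z=27.5 mm in the jig's frame, level with the cover's mid-thickness.
- latch_tip (a point): End of this jig's catch, mid-width, on its outer face (the top face when folded over), 40 mm along and 16 mm above the hinge line when folded. The catch is a bent steel strap 30 mm wide, rounded at its end by a 3 mm radius roll; folded over, its flat top is 36 mm above the bench.
- latch_hinge (a point): Middle of the catch's hinge line, which runs along the jig's own x: at y=-66 mm, z=20 mm in the jig's frame.
- phone: black phone with a freshly bonded screen, 147 x 71 x 8 mm, screen up, in the pocket of the jig; origin: centre of its underside, 14 mm above the jig's origin; its top is 22 mm above the bench
- spare_jig: A second, identical yellow clamp jig with an empty bed; to be left alone. Frame as for the first jig.
- spare_lid_edge (a point): middle of the free edge of the empty jig's raised cover
- spare_latch_tip (a point): end of the empty jig's upright catch
- bottle: small white plastic bottle, 42 mm across, 85 mm tall, standing between the two jigs; origin under its centre
- tape: clear ring (tape roll), 68 mm across, 18 mm tall, lying between the two jigs; origin under its centre
- driver: screwdriver, about 150 mm, lying near the robot
- old_phone: another phone, 147 x 71 x 8 mm, lying loose on the bench near the robot on the right; origin under its centre
- tray: aluminium parts tray, 90 x 130 x 20 mm, near the robot on the left; origin under its centre
- carton: flat white retail carton, 100 x 175 x 18 mm, at the back; origin under its centre
- cup: paper cup, 72 mm across, 85 mm tall, at the back; origin under its centre
- brush: brush, about 150 mm, lying to the right
Things that resemble listed ones, but are neither listed nor needed, are in the scene too. Leave any red look-alike of the jig alone.

How it is judged:
By the outcome, as a careful person would: the job done as asked, in the order asked, and still so for the second after the job is handed in, with the robot touching nothing.
It also fails if it takes over 54 s, if anything falls off the work surface, if the arm or the gripper's body presses on something with over 40 N, if the wrist force passes 120 N, or if a joint passes its speed limit or range.

### The arm

A 7-joint arm with a two-finger parallel gripper is mounted at the origin on the work surface. World frame = base frame: x ahead of the robot, y to its left, z up, the work surface at z = 0. Lengths are in m, angles in rad, forces in N, time in s.
With the tool pointing down it reaches from about 0.425 to 0.95 m from the base axis. Payload 4.7 kg.
Tool frame: the origin (TCP) lies midway between the tips of the shut fingers; the grasp point (between the pads) lies 19 mm behind it (r.tcp_to_grasp is the distance from the TCP to the grasp point, in m); z points along the fingers, y is the line along which they close (so a half turn about z gives the same grasp; the last joint's range is limited). The gripper opens to 87 mm and grips with 3 to 60 N. Pads are 19 mm wide; open, the fingers measure 117 mm over their backs; the gripper's body (75 mm by 190 mm) begins 51 mm behind the grasp point.
Start: joints at [-1.165, 0.469, -0.049, 1.532, 0.024, 1.141, -0.082], TCP at [0.284, 0.612, 0.223] pointing down, gripper open.
Joint ranges: [-2.59, 2.59], [-0.33, 1.99], [-1.39, 1.29], [0.1, 2.45], [-1.04, 4.18], [0.21, 1.99], [-2.66, 2.66]. Speed limits (rad/s): [2.57, 2.57, 3.14, 3.14, 3.14, 3.14, 3.14].

### API

Orientations are given as a 3x3 rotation matrix whose columns are the frame's x, y, z axes.
In Python, from bench import r gives the robot as it stands.
- The arm moves only by the tool play_rows, never from a script. Its argument "series" is a list of rows, each an object with "claw": the finger opening in cm, from 0 to 8.7; "offset": the shift along the world's x, y, z in cm, a list of three; "twist": the turn about the world's z in degrees. In form: [{"claw": claw, "offset": [tx, ty, tz], "twist": twist}, ...]. A call has exactly 10 rows; each row is the pose to reach, as a shift and turn from the pose commanded when the call began; what a row does not reach only later rows make up. A row lasts 1/12 s, in which the tool goes at most 41.7 mm and 7.16 degrees, less where a joint would pass 70% of its speed; a pose out of reach is approached as far as the arm can. A call with a gripper value outside its range is refused whole. The fingers move at their own pace and stop on an object; the grip force is fixed at half the most. Time passes only in rows, so rows that repeat a pose let the fingers close, or fill a call up. It gives the time, the measured TCP pose, the force, the opening and the grip force at its end, in the units of the state.
- r.read_state(): the state, without advancing time (a new reading comes with each control period).
- r.camera(name): name is "scene" or "top" or "wrist"; returns a dict with "frame" (480x640x3 uint8, red, green, blue), "fx", "fy", "cx", "cy" (pixels), "R" (3x3) and "t" (3): a world point X has camera coordinates R X + t; the wrist camera has in their place "T_tool_cam" (4x4, takes a point from camera to tool coordinates, whose origin is the TCP and whose axes are the flange's). Camera axes: x right, y down, z forward; pixel columns grow to the right and rows downward; lengths in m; the calibration is good to about 2 mm. A picture is of the moment at which its call begins: read the wrist's pose just before it. There is no depth.
- r.hand_in(): hands the job in; it is judged then, once.
The state is a dict: "time": time; "joint_positions": joint angles; "qvel": joint speeds; "effort": joint torques, N m; "eef_pos": TCP position; "ee_rot": TCP orientation; "force": force on the tool from outside, world axes, zero at the start; "wrist_torque": the same for the moment, N m; "opening": finger opening in m; "grip_force": force on a finger pad.
Only numpy, scipy, OpenCV 4.12 (cv2) and the standard library are available. Lean on these libraries where they do the work, as an engineer would, in place of code of your own. Each camera call takes 0.05 s, during which the arm holds its last target. There are 200 camera calls.

## Working session

There is one attempt and no reset: what is moved stays moved. The work goes in short steps, Python scripts to look and compute and a tool call to move; the robot and the scene stay as the last step left them, time stands still between calls to the robot, and variables do not carry over. Pictures are saved under pics/ and viewed, at most 10 in all, crops included, and the job is handed in when it is done.

Besides the shell and the picture viewer there is one more tool, called after "Call:" as name(argument=value, ...), one argument or row to a line, values as JSON. play_rows: Moves the arm, as the interface text tells. Its arguments: {"type":"object","properties":{"series":{"type":"array","items":{"type":"object","properties":{"claw":{"type":"number"},"offset":{"type":"array","items":{"type":"number"}},"twist":{"type":"number"}}}}},"required":["series"]}

```bash
mkdir -p pics; ls
python3 - <<'E'
from bench import r
import cv2
for n in("scene","top"):
    c=r.camera(n); cv2.imwrite(f"pics/{n}0.png",c["frame"][:,:,::-1]); print(n,c["fx"],c["fy"],c["cx"],c["cy"],c["R"],c["t"])
s=r.read_state();print(s["time"],s["eef_pos"],s["ee_rot"],s["force"],s["opening"])
E
```

```text
pics
scene 528.3180688616511 528.3180688616511 325.12594140948534 245.692378171626 [[-0.42409084  0.90546042 -0.01698221]
 [ 0.73646752  0.3339054  -0.58832201]
 [-0.52703184 -0.26200882 -0.8084484 ]] [ 0.31308466 -0.33413936  1.50100013]
top 516.7135398653463 516.7135398653463 322.483041829582 240.4522712808736 [[-0.02289958 -0.99971349 -0.006967  ]
 [-0.98865158  0.02368003 -0.14834861]
 [ 0.14847108  0.00349082 -0.98891059]] [-0.09193402  0.55737245  1.41986067]
0.1 [0.28408269 0.61174039 0.22158858] [[-9.06973361e-01  4.21187423e-01 -6.90890314e-04]
 [ 4.21187987e-01  9.06971944e-01 -1.60403139e-03]
 [-4.89797166e-05 -1.74580844e-03 -9.99998475e-01]] [ 0.404323    0.21567684 -0.82585534] 0.08722553362786695
```

View pics/scene0.png

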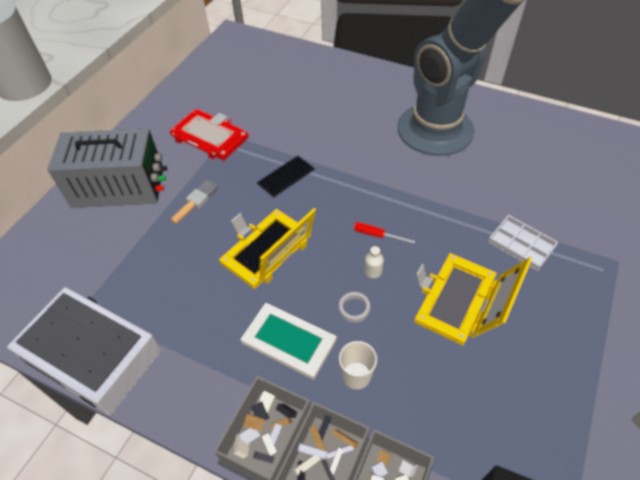

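View pics/top0.png

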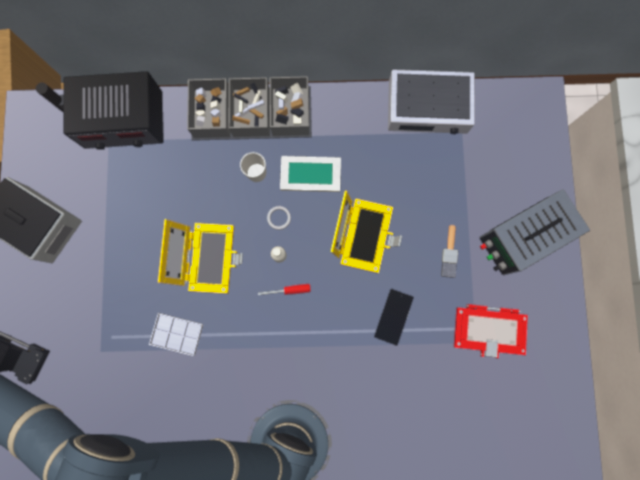

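The scene picture shows two yellow jigs: A at scene (270,245) / top (367,235), and B at scene (460,297) / top (211,258). A has a black slab in its bed and B's bed looks bare grey, so A fits. The red look-alike at top (491,331) is out. I'll confirm in one enlarged crop.

Run:
```python
import cv2,numpy as np
t=cv2.imread("pics/top0.png");s=cv2.imread("pics/scene0.png")
a=cv2.resize(t[180:285,320:415],None,fx=4.2,fy=4.2,interpolation=cv2.INTER_CUBIC)
b=cv2.resize(s[200:295,215:325],(399,345),interpolation=cv2.INTER_CUBIC)
o=np.zeros((600,800,3),np.uint8);o[:a.shape[0],:a.shape[1]]=a;o[:345,400:799]=b[:,:399]
c=t[210:300,150:250];c=cv2.resize(c,(277,250));o[350:,400:677]=c
cv2.imwrite("pics/crop.png",o)
```

```text
(no output)
```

View pics/crop.png

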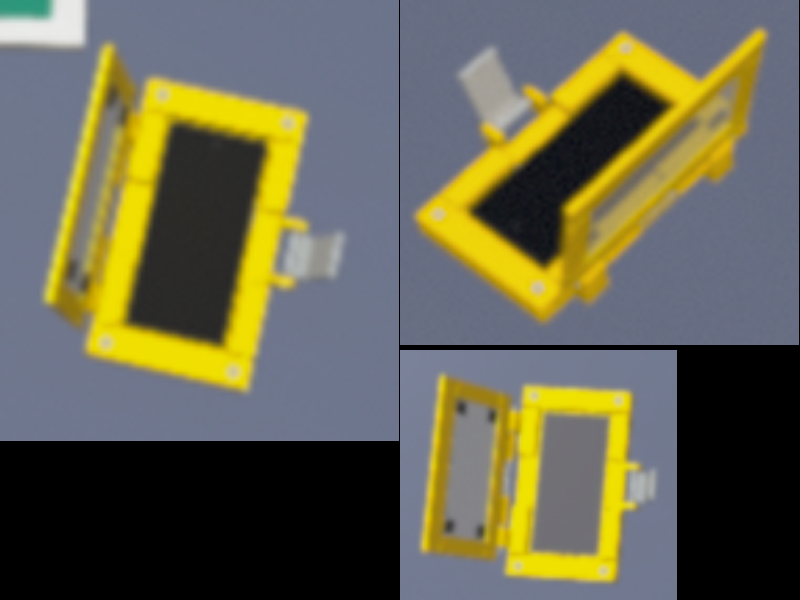

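The crop confirms it: jig A (top view) has a black phone in its pocket and a catch at right (320,255), while jig B at the bottom right shows a bare grey bed. A is the target. Next I measure its pose.

```bash
cat > h.py <<'E'
import numpy as np,cv2
from bench import r
def ray(c,p):
    d=c["R"].T@np.array([(p[0]-c["cx"])/c["fx"],(p[1]-c["cy"])/c["fy"],1]); return -c["R"].T@c["t"],d
def onz(c,p,z):
    o,d=ray(c,p); return o+d*(z-o[2])/d[2]
def tri(c1,p1,c2,p2):
    (o1,d1),(o2,d2)=ray(c1,p1),ray(c2,p2)
    s=np.linalg.lstsq(np.c_[d1,-d2],o2-o1,rcond=None)[0]
    a,b=o1+s[0]*d1,o2+s[1]*d2; return (a+b)/2,np.linalg.norm(a-b)*1000
E
python3 - <<'E'
from h import *
np.set_printoptions(precision=4,suppress=True)
t=r.camera("top");s=r.camera("scene")
T=lambda x,y:(320+x/4.2-.38,180+y/4.2-.38)
S=lambda x,y:(215+(x-400)/3.63-.36,200+y/3.63-.36)
f=t["frame"].astype(int)[180:285,320:415]
m=(f.max(2)<75).astype(np.uint8)
n,l,st,ce=cv2.connectedComponentsWithStats(m);i=1+st[1:,4].argmax()
ct=cv2.findContours((l==i).astype(np.uint8),0,1)[0][0]
box=cv2.boxPoints(cv2.minAreaRect(ct))+[320,180]
P=np.array([onz(t,b,.022) for b in box]);print("phone",P.mean(0),np.linalg.norm(np.diff(P,axis=0),axis=1),np.degrees(np.arctan2(*(P[1]-P[0])[1::-1])),np.degrees(np.arctan2(*(P[2]-P[1])[1::-1])))
C=np.array([onz(t,T(*p),.0235) for p in [(150,78),(307,114),(247,388),(88,352)]])
print("rim",C.mean(0),np.linalg.norm(np.diff(C,axis=0,append=C[:1]),axis=1))
ux=((C[0]+C[1])-(C[2]+C[3]));ux[2]=0;ux/=np.linalg.norm(ux);print("ux",ux,np.degrees(np.arctan2(ux[1],ux[0])))
K=np.array([onz(t,T(*p),.0235) for p in [(162,95),(287,122),(234,372),(106,342)]]);print("screws",K.mean(0))
o=C.mean(0);o[2]=0;uy=np.cross([0,0,1],ux)
for nm,a,b in [("lidfar",(108,45),(570,207)),("lidnear",(48,302),(763,33)),("ltip1",(342,235),(462,68)),("ltip2",(335,275),(490,48))]:
    X,e=tri(t,T(*a),s,S(*b));print(nm,X,"err mm",e,"jig",(X-o)@ux,(X-o)@uy,X[2])
E
```

```text
phone [ 0.571 -0.231  0.022] [0.1396 0.0641 0.1394] -14.34305111141084 -104.36132604350878
rim [ 0.5711 -0.2322  0.0235] [0.1107 0.1939 0.1099 0.1948]
ux [ 0.9686 -0.2487  0.    ] -14.398214907978815
screws [ 0.5711 -0.2317  0.0235]
lidfar [ 0.6741 -0.1699  0.1414] err mm 1.15243118750342 jig 0.08426008305162906 0.08597081942062158 0.14141697178461793
lidnear [ 0.5112 -0.1281  0.1365] err mm 1.932997379219689 jig -0.0839780335973217 0.08600596611065792 0.13648804665717867
ltip1 [ 0.5609 -0.3247  0.0591] err mm 0.1575786753911724 jig 0.013077309117936153 -0.09210766556614924 0.05910425733900321
ltip2 [ 0.535  -0.3198  0.0533] err mm 0.0942070418501642 jig -0.013204943807195564 -0.09380071292231257 0.053300338150605475
```

Call:
play_rows(
  series=[
    {"claw": 0,"offset": [1.4,-3.5,0.5],"twist": 1},
    {"claw": 0,"offset": [2.8,-7,1],"twist": 2},
    {"claw": 0,"offset": [4.2,-10.5,1],"twist": 3},
    {"claw": 0,"offset": [5.6,-14,1],"twist": 4},
    {"claw": 0,"offset": [7,-17.5,1],"twist": 5},
    {"claw": 0,"offset": [8.4,-21,1],"twist": 6},
    {"claw": 0,"offset": [9.8,-24.5,1],"twist": 7},
    {"claw": 0,"offset": [11.2,-28,1],"twist": 8},
    {"claw": 0,"offset": [12.6,-31.5,1],"twist": 9},
    {"claw": 0,"offset": [14,-35,1],"twist": 10.5},
  ],
)

```text
time: 1.03
eef_pos: [0.4246, 0.2604, 0.2327]
ee_rot: [[-0.969, 0.248, 0.0], [0.248, 0.969, 0.0], [-0.0, 0.0, -1.0]]
force: [0.8, 0.8, 0.0]
opening: 0.0279
grip_force: 0.0
```

Call:
play_rows(
  series=[
    {"claw": 0,"offset": [1.4,-3.5,0],"twist": 0},
    {"claw": 0,"offset": [2.8,-7,0],"twist": 0},
    {"claw": 0,"offset": [4.2,-10.5,0],"twist": 0},
    {"claw": 0,"offset": [5.6,-14,0],"twist": 0},
    {"claw": 0,"offset": [7,-17.5,0],"twist": 0},
    {"claw": 0,"offset": [8.4,-21,0],"twist": 0},
    {"claw": 0,"offset": [9.8,-24.5,0],"twist": 0},
    {"claw": 0,"offset": [11.2,-28,0],"twist": 0},
    {"claw": 0,"offset": [12.6,-31.5,0],"twist": 0},
    {"claw": 0,"offset": [14,-34,0],"twist": 0},
  ],
)

```text
time: 1.87
eef_pos: [0.5643, -0.0817, 0.2327]
ee_rot: [[-0.968, 0.252, 0.0], [0.252, 0.968, -0.001], [-0.0, -0.001, -1.0]]
force: [1.4, -0.5, -0.4]
opening: 0.0006
grip_force: 0.0
```

Call:
play_rows(
  series=[
    {"claw": 0,"offset": [0,0,-3],"twist": 0},
    {"claw": 0,"offset": [0,0,-6],"twist": 0},
    {"claw": 0,"offset": [0,0,-9],"twist": 0},
    {"claw": 0,"offset": [0,0,-11.8],"twist": 0},
    {"claw": 0,"offset": [0,0,-11.8],"twist": 0},
    {"claw": 0,"offset": [-0.25,-1,-11.8],"twist": 0},
    {"claw": 0,"offset": [-0.5,-2,-11.8],"twist": 0},
    {"claw": 0,"offset": [-0.75,-2.9,-11.8],"twist": 0},
    {"claw": 0,"offset": [-0.9,-3.5,-11.8],"twist": 0},
    {"claw": 0,"offset": [-1.05,-4.1,-11.8],"twist": 0},
  ],
)

```text
time: 2.7
eef_pos: [0.5542, -0.1205, 0.1161]
ee_rot: [[-0.968, 0.25, 0.003], [0.25, 0.968, -0.0], [-0.003, 0.0, -1.0]]
force: [0.1, -0.3, -0.2]
opening: 0.0004
grip_force: 0.0
```

Run:
```python
from h import *
a=r.camera("top")["frame"][170:300,310:430,::-1];b=r.camera("scene")["frame"][180:310,200:340,::-1]
print(r.read_state()["force"])
o=np.hstack([cv2.resize(a,(390,422)),cv2.resize(b,(410,422))]);cv2.imwrite("pics/p4.png",o)
```

```text
[-0.08910031  0.25446082  0.31496044]
```

View pics/p4.png

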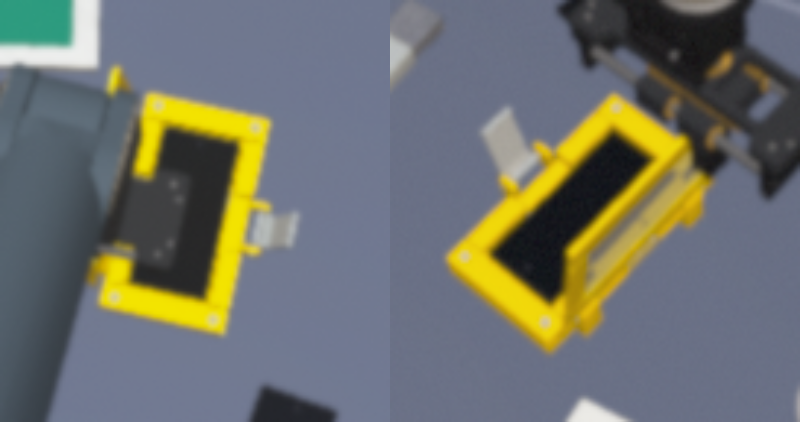

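The top crop shows the jig where it was, with the catch upright at (272,228). The scene crop shows the fingers behind the cover at (700,165), and the cover not yet moved. Next I push it over.

Call:
play_rows(
  series=[
    {"claw": 0,"offset": [-0.2,-0.8,0],"twist": 0},
    {"claw": 0,"offset": [-0.37,-1.45,0],"twist": 0},
    {"claw": 0,"offset": [-0.55,-2.1,0.1],"twist": 0},
    {"claw": 0,"offset": [-0.75,-2.9,0.2],"twist": 0},
    {"claw": 0,"offset": [-0.95,-3.7,0.3],"twist": 0},
    {"claw": 0,"offset": [-1.15,-4.45,0.4],"twist": 0},
    {"claw": 0,"offset": [-1.3,-5.1,0.3],"twist": 0},
    {"claw": 0,"offset": [-1.5,-5.8,0.2],"twist": 0},
    {"claw": 0,"offset": [-1.65,-6.4,0.1],"twist": 0},
    {"claw": 0,"offset": [-1.8,-7.0,0],"twist": 0},
  ],
)

```text
time: 3.63
eef_pos: [0.5355, -0.1894, 0.1144]
ee_rot: [[-0.968, 0.249, -0.0], [0.249, 0.968, 0.0], [0.0, 0.0, -1.0]]
force: [0.1, 1.0, 0.3]
opening: 0.0005
grip_force: 0.4
```

Call:
play_rows(
  series=[
    {"claw": 0,"offset": [-0.2,-0.8,-0.3],"twist": 0},
    {"claw": 0,"offset": [-0.4,-1.6,-0.7],"twist": 0},
    {"claw": 0,"offset": [-0.6,-2.4,-1.2],"twist": 0},
    {"claw": 0,"offset": [-0.76,-3.0,-1.8],"twist": 0},
    {"claw": 0,"offset": [-0.92,-3.6,-2.4],"twist": 0},
    {"claw": 0,"offset": [-1.1,-4.3,-3.2],"twist": 0},
    {"claw": 0,"offset": [-1.2,-4.65,-3.8],"twist": 0},
    {"claw": 0,"offset": [-1.3,-5.0,-4.5],"twist": 0},
    {"claw": 0,"offset": [-1.37,-5.3,-5.1],"twist": 0},
    {"claw": 0,"offset": [-1.42,-5.5,-5.75],"twist": 0},
  ],
)

```text
time: 4.47
eef_pos: [0.5213, -0.2441, 0.0563]
ee_rot: [[-0.969, 0.249, -0.0], [0.249, 0.969, 0.0], [0.0, -0.0, -1.0]]
force: [-0.9, -0.4, 1.1]
opening: 0.0003
grip_force: 0.3
```

Run:
```python
from h import *
a=r.camera("top")["frame"][170:300,310:430,::-1];b=r.camera("scene")["frame"][180:310,200:340,::-1]
print(r.read_state()["force"])
o=np.hstack([cv2.resize(a,(390,422)),cv2.resize(b,(410,422))]);cv2.imwrite("pics/p5.png",o)
```

```text
[-1.42349615  0.28475174  0.04847273]
```

View pics/p5.png

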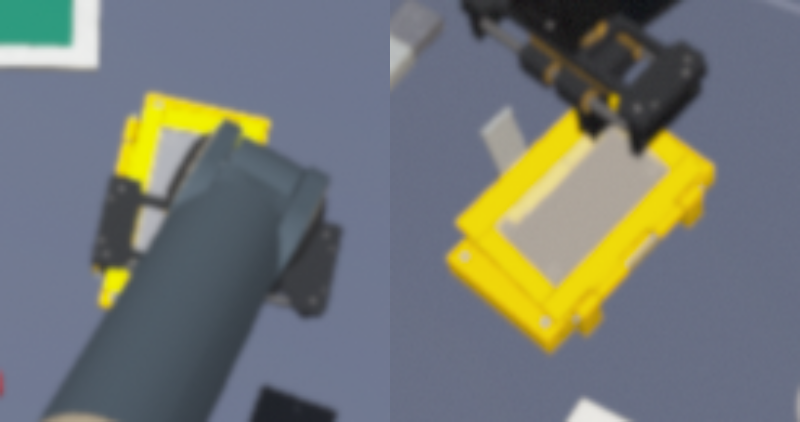

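The crops show the cover about 15° from shut, the fingers near its free edge, the catch untouched at (505,140), and the jig not shifted (screw still at (545,322)). I'll press it down the rest of the way.

Call:
play_rows(
  series=[
    {"claw": 0,"offset": [-0.1,-0.4,-0.4],"twist": 0},
    {"claw": 0,"offset": [-0.2,-0.7,-0.8],"twist": 0},
    {"claw": 0,"offset": [-0.25,-1.0,-1.2],"twist": 0},
    {"claw": 0,"offset": [-0.27,-1.1,-1.6],"twist": 0},
    {"claw": 0,"offset": [-0.27,-1.1,-1.9],"twist": 0},
    {"claw": 0,"offset": [-0.27,-1.1,-2.1],"twist": 0},
    {"claw": 0,"offset": [-0.27,-1.1,-2.3],"twist": 0},
    {"claw": 0,"offset": [-0.27,-1.1,-2.4],"twist": 0},
    {"claw": 0,"offset": [-0.27,-1.1,-2.5],"twist": 0},
    {"claw": 0,"offset": [-0.27,-1.1,-2.5],"twist": 0},
  ],
)

```text
time: 5.4
eef_pos: [0.5189, -0.2546, 0.0319]
ee_rot: [[-0.969, 0.249, -0.0], [0.249, 0.969, 0.0], [0.0, 0.0, -1.0]]
force: [0.4, 0.5, -0.2]
opening: 0.0007
grip_force: 0.0
```

Call:
play_rows(
  series=[
    {"claw": 0,"offset": [0,0,-0.05],"twist": 0},
    {"claw": 0,"offset": [0,0,-0.1],"twist": 0},
    {"claw": 0,"offset": [0,0,-0.15],"twist": 0},
    {"claw": 0,"offset": [0,0,-0.15],"twist": 0},
    {"claw": 0,"offset": [0,0,-0.2],"twist": 0},
    {"claw": 0,"offset": [0,0,-0.2],"twist": 0},
    {"claw": 0,"offset": [0,0,-0.2],"twist": 0},
    {"claw": 0,"offset": [0,0,-0.2],"twist": 0},
    {"claw": 0,"offset": [0,0,-0.2],"twist": 0},
    {"claw": 0,"offset": [0,0,-0.2],"twist": 0},
  ],
)

```text
time: 6.23
eef_pos: [0.519, -0.2547, 0.0308]
ee_rot: [[-0.969, 0.249, 0.0], [0.249, 0.969, 0.0], [-0.0, 0.0, -1.0]]
force: [-2.6, 0.8, 6.8]
opening: 0.0003
grip_force: 3.4
```

The cover sits on its stop: 6.8 N at z = 30.8 mm. I'll lift and go round to the outer side of the catch.

Call:
play_rows(
  series=[
    {"claw": 0,"offset": [0,0,2],"twist": 0},
    {"claw": 0,"offset": [0,0,5],"twist": 0},
    {"claw": 0,"offset": [0,0,8],"twist": 0},
    {"claw": 0,"offset": [0.4,-2.5,10],"twist": 0},
    {"claw": 0,"offset": [0.9,-5.5,10],"twist": 0},
    {"claw": 0,"offset": [1.3,-8.5,10],"twist": 0},
    {"claw": 0,"offset": [1.7,-11.3,10],"twist": 0},
    {"claw": 0,"offset": [1.7,-11.3,10],"twist": 0},
    {"claw": 0,"offset": [1.7,-11.3,7],"twist": 0},
    {"claw": 0,"offset": [1.7,-11.3,5],"twist": 0},
  ],
)

```text
time: 7.07
eef_pos: [0.5358, -0.3683, 0.0792]
ee_rot: [[-0.968, 0.25, 0.001], [0.25, 0.968, -0.0], [-0.001, -0.0, -1.0]]
force: [0.0, 1.1, -0.5]
opening: 0.0001
grip_force: 0.0
```

Run:
```python
from h import *
a=r.camera("top")["frame"][170:300,310:430,::-1];b=r.camera("scene")["frame"][180:310,200:340,::-1]
s=r.read_state();print(s["force"],s["eef_pos"])
o=np.hstack([cv2.resize(a,(390,422)),cv2.resize(b,(410,422))]);cv2.imwrite("pics/p6.png",o)
```

```text
[-0.24979952 -0.67092142 -0.3374155 ] [ 0.53349498 -0.3655942   0.07621085]
```

View pics/p6.png

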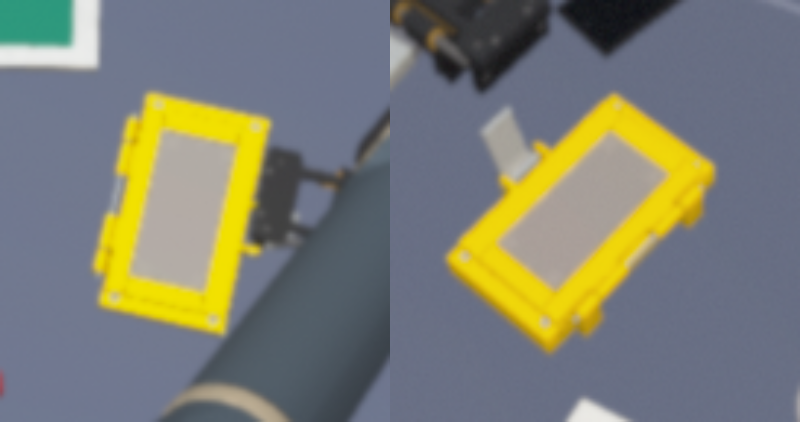

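The crops show the cover lying flat in the bed frame, the jig still in place (screws at (465,258) and (545,322) as before), and the catch upright at (505,140). The fingers are outside it. Next I push the catch.

Call:
play_rows(
  series=[
    {"claw": 0,"offset": [0,0,-1.5],"twist": 0},
    {"claw": 0,"offset": [0,0,-3.2],"twist": 0},
    {"claw": 0,"offset": [0,0,-3.2],"twist": 0},
    {"claw": 0,"offset": [0.25,1,-3.2],"twist": 0},
    {"claw": 0,"offset": [0.5,1.9,-3.2],"twist": 0},
    {"claw": 0,"offset": [0.65,2.5,-3.2],"twist": 0},
    {"claw": 0,"offset": [0.8,3.0,-3.1],"twist": 0},
    {"claw": 0,"offset": [0.9,3.4,-3.0],"twist": 0},
    {"claw": 0,"offset": [1.0,3.8,-2.9],"twist": 0},
    {"claw": 0,"offset": [1.05,4.1,-2.8],"twist": 0},
  ],
)

```text
time: 8.0
eef_pos: [0.5468, -0.3276, 0.0531]
ee_rot: [[-0.968, 0.249, 0.002], [0.249, 0.968, -0.002], [-0.002, -0.002, -1.0]]
force: [0.1, -2.1, 1.1]
opening: 0.0006
grip_force: 0.9
```

Call:
play_rows(
  series=[
    {"claw": 0,"offset": [0.1,0.4,0.2],"twist": 0},
    {"claw": 0,"offset": [0.2,0.8,0.4],"twist": 0},
    {"claw": 0,"offset": [0.33,1.3,0.5],"twist": 0},
    {"claw": 0,"offset": [0.45,1.75,0.6],"twist": 0},
    {"claw": 0,"offset": [0.55,2.2,0.6],"twist": 0},
    {"claw": 0,"offset": [0.67,2.65,0.55],"twist": 0},
    {"claw": 0,"offset": [0.8,3.1,0.4],"twist": 0},
    {"claw": 0,"offset": [0.9,3.5,0.2],"twist": 0},
    {"claw": 0,"offset": [1.0,3.9,0.0],"twist": 0},
    {"claw": 0,"offset": [1.05,4.1,-0.1],"twist": 0},
  ],
)

```text
time: 8.83
eef_pos: [0.5572, -0.2846, 0.0505]
ee_rot: [[-0.969, 0.248, -0.0], [0.248, 0.969, 0.001], [0.0, 0.001, -1.0]]
force: [0.9, -0.3, 0.3]
opening: 0.0001
grip_force: 0.5
```

Run:
```python
from h import *
a=r.camera("top")["frame"][170:300,310:430,::-1];b=r.camera("scene")["frame"][180:310,200:340,::-1]
s=r.read_state();print(s["force"],s["eef_pos"])
o=np.hstack([cv2.resize(a,(390,422)),cv2.resize(b,(410,422))]);cv2.imwrite("pics/p7.png",o)
```

```text
[-1.03795195 -0.7839265  -0.56797326] [ 0.5567884  -0.28477461  0.05044457]
```

View pics/p7.png

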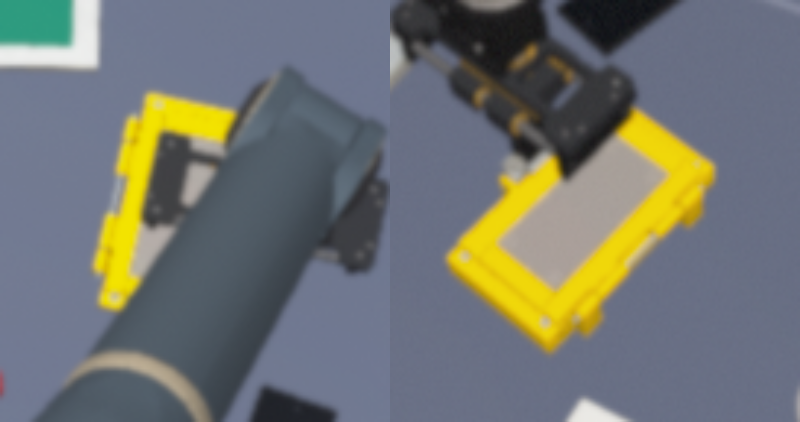

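The crops show the catch folding under the fingers at about (515,165), and the jig unmoved. I'll press it down.

Call:
play_rows(
  series=[
    {"claw": 0,"offset": [0.1,0.3,-0.3],"twist": 0},
    {"claw": 0,"offset": [0.15,0.5,-0.6],"twist": 0},
    {"claw": 0,"offset": [0.2,0.7,-0.9],"twist": 0},
    {"claw": 0,"offset": [0.25,0.9,-1.1],"twist": 0},
    {"claw": 0,"offset": [0.25,1.0,-1.3],"twist": 0},
    {"claw": 0,"offset": [0.25,1.0,-1.4],"twist": 0},
    {"claw": 0,"offset": [0.25,1.0,-1.45],"twist": 0},
    {"claw": 0,"offset": [0.25,1.0,-1.5],"twist": 0},
    {"claw": 0,"offset": [0.25,1.0,-1.5],"twist": 0},
    {"claw": 0,"offset": [0.25,1.0,-1.5],"twist": 0},
  ],
)

```text
time: 9.77
eef_pos: [0.5595, -0.2752, 0.0364]
ee_rot: [[-0.969, 0.249, 0.0], [0.249, 0.969, 0.001], [0.0, 0.001, -1.0]]
force: [0.2, 4.6, 4.3]
opening: 0.0007
grip_force: 2.5
```

Call:
play_rows(
  series=[
    {"claw": 0,"offset": [0,0,-0.05],"twist": 0},
    {"claw": 0,"offset": [0,0,-0.1],"twist": 0},
    {"claw": 0,"offset": [0,0,-0.1],"twist": 0},
    {"claw": 0,"offset": [0,0,-0.1],"twist": 0},
    {"claw": 0,"offset": [0,0,-0.1],"twist": 0},
    {"claw": 0,"offset": [0,0,-0.1],"twist": 0},
    {"claw": 0,"offset": [0,0,-0.1],"twist": 0},
    {"claw": 0,"offset": [0,0,-0.1],"twist": 0},
    {"claw": 0,"offset": [0,0,-0.1],"twist": 0},
    {"claw": 0,"offset": [0,0,-0.1],"twist": 0},
  ],
)

```text
time: 10.6
eef_pos: [0.5596, -0.2751, 0.0363]
ee_rot: [[-0.969, 0.249, 0.0], [0.249, 0.969, 0.001], [0.0, 0.001, -1.0]]
force: [-1.6, 3.7, 11.1]
opening: 0.0004
grip_force: 5.3
```

Call:
play_rows(
  series=[
    {"claw": 0,"offset": [0,0,1],"twist": 0},
    {"claw": 0,"offset": [0,0,4],"twist": 0},
    {"claw": 0,"offset": [0,0,8],"twist": 0},
    {"claw": 0,"offset": [0,0,12],"twist": 0},
    {"claw": 0,"offset": [0,-4,15],"twist": 0},
    {"claw": 0,"offset": [0,-8,17],"twist": 0},
    {"claw": 0,"offset": [0,-12,17],"twist": 0},
    {"claw": 0,"offset": [0,-15,17],"twist": 0},
    {"claw": 0,"offset": [0,-18,17],"twist": 0},
    {"claw": 0,"offset": [0,-20,17],"twist": 0},
  ],
)

```text
time: 11.43
eef_pos: [0.5568, -0.4811, 0.2053]
ee_rot: [[-0.967, 0.254, -0.001], [0.254, 0.967, -0.004], [0.0, -0.004, -1.0]]
force: [-1.1, -0.0, -0.5]
opening: 0.0005
grip_force: 0.0
```

Run:
```python
from h import *
a=r.camera("top")["frame"][170:300,310:430,::-1];b=r.camera("scene")["frame"][180:310,200:340,::-1]
s=r.read_state();print(s["force"],s["eef_pos"])
o=np.hstack([cv2.resize(a,(390,422)),cv2.resize(b,(410,422))]);cv2.imwrite("pics/p8.png",o)
```

```text
[ 0.27468724 -0.48747607 -0.24253983] [ 0.55592467 -0.48174381  0.20457834]
```

View pics/p8.png

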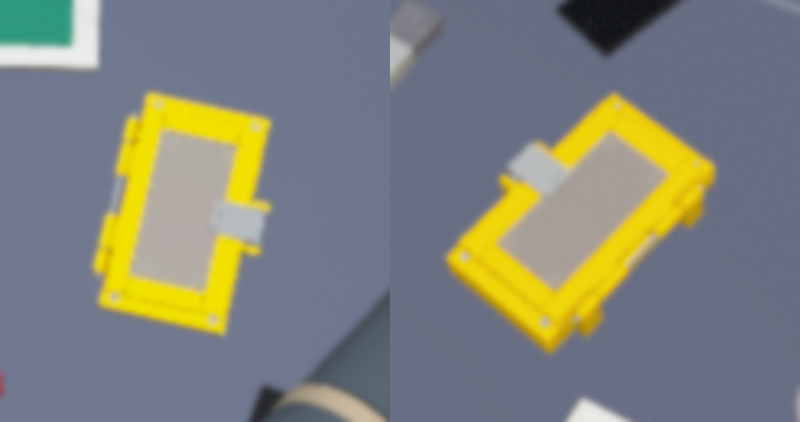

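The crops show the cover shut, the catch flat across its edge (top crop (238,222), scene crop (538,168)), the jig unmoved, and the arm clear.

```bash
python3 -c "
from bench import r
print(r.hand_in())"
```

```text
the job is handed in; nothing more can be done
None
```

The phone jig's cover is shut on its stop and the catch lies flat across its edge; the jig did not move, and the job was handed in at about 11.5 s with the arm clear.

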